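# Mix a standard on the vortex mixer and hold it poised over its well

### The arm

A 7-joint arm with a two-finger parallel gripper is mounted at the origin on the work surface; the furniture and walls round the work are solid. World frame = base frame: x ahead of the robot, y to its left, z up, the work surface at z = 0. Lengths are in m, angles in degrees, forces in N, time in s.
With the tool pointing down it reaches from about 0.35 to 0.9 m from the base axis. Payload 19.9 kg.
Tool frame: the origin (TCP) lies midway between the tips of the shut fingers; the grasp point (between the pads) lies 19 mm behind it; z points along the fingers, y is the line along which they close (so a half turn about z gives the same grasp; the last joint's range is limited). The gripper opens to 85 mm and grips with 20 to 120 N. Pads are 22 mm wide; open, the fingers measure 114 mm over their backs; the gripper's body (76 mm by 85 mm) begins 54 mm behind the grasp point. The pads swing forward as they close: fully open they stand 13 mm farther back than shut.
Start: joints at [-2.378, 23.915, -0.59, 92.452, 0.269, 63.638, -3.037], TCP at [0.625, 0, 0.231] pointing down, gripper open.
Joint ranges: [-161.28, 161.28], [-22.2, 115.67], [-73.04, 71.86], [3.21, 147.25], [-68.34, 248.33], [10.77, 114.83], [-161.83, 161.83]. Speed limits (degrees/s): [108.29, 108.29, 136.94, 136.94, 172.46, 172.46, 172.46].

### API

Orientations are given as [roll, pitch, yaw] about the fixed x, y, z axes, in that order (R = Rz(yaw) Ry(pitch) Rx(roll)).
In Python, from cell import ctrl, jaws, planner, get_obs, eyes, ticket, finder gives the robot as it stands. Calls block until the motion is done:
- ctrl.move_pose(position, orientation): joint-space move of the TCP to a pose.
- ctrl.move_linear(position, attitude=None, vel=0.15): straight line of the TCP; attitude=None keeps the orientation; vel is the mean speed in m/s.
- ctrl.goto_joints(angles): joint-space move.
- jaws.move_gripper(opening, strength=None): opening from 0.0 (shut) to 1.0 (fully open); strength is the grip in N (None keeps the last); returns when the fingers have stopped.
- ctrl.pause(seconds).
- planner.ik(position, orientation): joint angles nearest the present ones, or None.
- get_obs(): the state.
- eyes.capture(name): name is "scene" or "side" or "wrist"; returns a dict with "frame" (400x640x3 uint8, red, green, blue), "fx", "fy", "cx", "cy" (pixels), "k1" (the pictures are not rectified: a ray, as slopes to the right and down, at radius r is drawn at 1 + k1 r^2 times it, then the intrinsics apply), "eye" and "rotation" of the camera in the world; the wrist camera has in their place "mount" (4x4, takes a point from camera to tool coordinates, whose origin is the TCP and whose axes are the flange's). Camera axes: x right, y down, z forward; pixel columns grow to the right and rows downward; lengths in m; the calibration is good to about 2 mm. A picture is of the moment at which its call begins: read the wrist's pose just before it. There is no depth.
A pose or a line that the arm cannot do raises ctrl.IKError and nothing moves.
- ticket.sign_off(): hands the job in; it is judged then, once.
Trained networks look in a picture, given as the dict that the camera call returned (one of the last four; its "shot" number tells which), for a name from the list of things; names that differ only in an ending like _2 or _b are one class to them, and where a whole thing is asked for, a point or a joint stands for the part that bears it (a point fixed in the world has none). Each returns a list of dicts, best first, with "p" (0 to 1); they miss things now and then, are a little off and sometimes report something else, mostly with a low value. They report only what shows in the picture. A call takes as long as a camera call. They do not tell look-alikes from the thing itself.
- finder.find_in(picture, query): "rect" ([left, top, right, bottom] in pixels, round what is visible of it).
- finder.mark_of(picture, query): "xy" ([column, row] in pixels: a listed point, or the origin of a listed thing).
The state is a dict: "t": time; "joints": joint angles; "dq": joint speeds; "joint_efforts": joint torques, N m; "ee_pos": TCP position; "eef_rot": TCP orientation; "force": force on the tool from outside, world axes, zero at the start; "torque": the same for the moment, N m; "width": opening from 0.0 (shut) to 1.0 (fully open); "finger_force": force on a finger pad.
Only numpy, scipy, OpenCV 4.12 (cv2) and the standard library are available. Lean on these libraries where they do the work, as an engineer would, in place of code of your own. Each camera call takes 0.05 s, during which the arm holds its last target. There are 200 camera calls.

### The job

Pick up the yellow-capped standard bottle, press it upright down into the rubber cup of the vortex mixer until the cup is fully depressed, and keep it fully down for two seconds to mix it. Then lift it over the glassware, without disturbing anything, to the tempering block and bring it upright and centred over the one empty well, its base about a centimetre above the mouth. The timed start has not been called yet, so it must not touch the block or go into the well: finish while still holding the bottle there, motionless.

Things in the scene. Friction and masses are not known exactly. Their poses are not given: they have to be found in the camera images.
- yellow_bottle_mid (a point): Centre (half-way up, on the axis) of the bottle to be handled: white plastic screw-cap bottle with a YELLOW cap, body a round cylinder 37 mm in diameter, 88 mm tall (its base lies 44 mm below this point; shoulder from about 70 mm up, cap 29 mm wide). About 60 g, loose, standing upright on the worktop. z is its axis, up.
- yellow_base (a point): Centre of the underside of the yellow-capped bottle; z is its axis, up.
- cup_floor (a point): Centre of the inner floor of the black rubber cup on top of the vortex mixer (white box 150 x 108 mm, fixed, black knob on its near face). The bottle's base goes onto this floor. Cup: inside 44 mm wide at the floor and 50 mm at the rim, 60 mm outside; rim 15 mm above this point. Undepressed, the point is 96 mm above the worktop; it moves with the cup.
- mixer_cup (a joint): Straight downward travel of the mixer's cup: 0 as it stands, 0.006 (6 mm) fully depressed, against a solid stop. It begins to move at about 3 N and is fully down at about 9 N; it springs back when released.
- well_mouth (a point): Centre of the mouth of the EMPTY well of the tempering block (grey casing 130 x 240 mm, fixed, sloped console on its near side), in its flat aluminium top face, 86 mm above the worktop. Three round wells in a row, 43 mm wide, 45 mm deep, 70 mm apart; this is the end one on the robot's left, the others hold bottles. x to the back of the casing, y along the row away from the bottles, z up.
- white_bottle_mid (a point): Centre (half-way up) of the white-capped bottle, same size as the yellow one, standing in one of the two filled wells (its top 43 mm above the block's face). Leave alone.
- green_bottle_mid (a point): Centre (half-way up) of the green-capped bottle, same size, in the other filled well. Leave alone.
- small_flask_mid (a point): Centre (half-way up) of the smaller glass volumetric flask, 49 mm in diameter, 167 mm tall, loose, between mixer and block. Leave alone.
- big_flask_mid (a point): Centre (half-way up) of the larger glass volumetric flask, 60 mm in diameter, 197 mm tall, loose, between mixer and block. Leave alone.
- tall_cylinder_mid (a point): Centre (half-way up) of the clear measuring cylinder on a blue foot, 63 mm wide, 197 mm tall, loose, between mixer and block. Leave alone.
- amber_bottle_mid (a point): Centre (half-way up) of the amber dropper bottle with black cap, 30 mm in diameter, 75 mm tall, loose, near the yellow-capped bottle. Leave alone.
- rinse: Blue rinse bottle, 84 mm in diameter, 215 mm tall, at the back right, fixed; origin at the centre of its underside. An obstacle only.
- wash: White wash bottle with red cap and bent spout, 67 x 110 mm, 204 mm tall, at the near right, fixed; origin at the centre of its underside. An obstacle only.
- tips: Blue pipette tip box with clear lid, 92 x 122 mm, 78 mm tall, behind the mixer, fixed; origin at the centre of its underside. An obstacle only.
- small_beaker_mid (a point): Centre (half-way up) of the small glass beaker, 50 mm wide, 56 mm tall, loose, near the yellow-capped bottle. Leave alone.
Things that resemble listed ones, but are neither listed nor needed, are in the scene too. Leave any purple look-alike of the part that bears white_bottle_mid alone. What is shaped like the part that bears yellow_bottle_mid but blue is not meant.

How it is judged:
By the outcome, as a careful person would: the job done as asked, in the order asked, and still so for the second after the job is handed in, while the arm keeps its last pose, push and grip.
It also fails if it takes over 61 s, if anything falls off the work surface, if the arm or the gripper's body presses on something with over 40 N, if the wrist force passes 120 N, or if a joint passes its speed limit or range.

## Working session

There is one attempt and no reset: what is moved stays moved. The work goes in short steps, each a Python script; the robot and the scene stay as the last script left them, time stands still between calls to the robot, and variables do not carry over. Pictures are saved under pics/ and viewed, at most 10 in all, crops included, and the job is handed in when it is done.

```bash
mkdir -p pics; ls
cat > h.py <<'E'
from cell import ctrl, jaws, planner, get_obs, eyes, ticket, finder
import numpy as np, cv2
from scipy.spatial.transform import Rotation as R
def rays(p,uv):
    x=(uv[0]-p["cx"])/p["fx"]; y=(uv[1]-p["cy"])/p["fy"]; a,b=x,y
    for _ in range(20):
        s=1+p["k1"]*(a*a+b*b); a,b=x/s,y/s
    return np.array([a,b,1.])
def cam(p,obs=None):
    if "mount" in p:
        M=np.array(p["mount"]); Rt=R.from_euler('xyz',obs["eef_rot"],degrees=True).as_matrix()
        return np.array(obs["ee_pos"])+Rt@M[:3,3], Rt@M[:3,:3]
    return np.array(p["eye"]),np.array(p["rotation"]).reshape(3,3)
def atz(p,uv,z,obs=None):
    e,r=cam(p,obs); d=r@rays(p,uv); return e+d*(z-e[2])/d[2]
def proj(p,X,obs=None):
    e,r=cam(p,obs); c=r.T@(np.array(X)-e); a,b=c[:2]/c[2]; s=1+p["k1"]*(a*a+b*b)
    return np.array([p["fx"]*a*s+p["cx"],p["fy"]*b*s+p["cy"]])
def tri(obsl):
    A=np.zeros((3,3));B=np.zeros(3)
    for e,d in obsl:
        d=d/np.linalg.norm(d);P=np.eye(3)-np.outer(d,d);A+=P;B+=P@e
    X=np.linalg.solve(A,B); return X
E
cat > look.py <<'E'
from h import *
Z=dict(yellow_bottle_mid=.044,cup_floor=.096,well_mouth=.086,white_bottle_mid=.085,green_bottle_mid=.085,small_flask_mid=.0835,big_flask_mid=.0985,tall_cylinder_mid=.0985,amber_bottle_mid=.0375,rinse=0,wash=0,tips=0,small_beaker_mid=.028)
o=get_obs();print(o)
for n in("scene","side"):
    p=eyes.capture(n); cv2.imwrite(f"pics/{n}0.png",p["frame"][:,:,::-1]); print(n,p["eye"])
    for q,z in Z.items():
        for m in finder.mark_of(p,q)[:3]:
            print(q,round(m["p"],2),np.round(m["xy"],1),np.round(atz(p,m["xy"],z)[:2],3))
E
python3 look.py
```

```text
pics
{'t': 0.0, 'joints': array([-2.37820325, 23.94909206, -0.59006781, 92.48512591,  0.26865069,
       63.63869887, -3.0380068 ]), 'dq': array([ 0.08482009, -0.03695749,  0.01774262, -0.00499899,  0.05709939,
       -0.00803805, -0.06615866]), 'joint_efforts': array([ 3.43503270e-04, -8.64444852e+01,  6.79280274e-01, -4.34903777e+01,
        1.92400004e-02,  7.37222959e-03,  1.31192037e-04]), 'ee_pos': array([ 6.24650924e-01, -5.61931023e-06,  2.30651743e-01]), 'eef_rot': array([-1.79928615e+02,  4.83536398e-03,  8.99990589e+01]), 'force': array([ 0.01230228, -0.11227844, -0.55164779]), 'torque': array([0.01899935, 0.00745558, 0.01279719]), 'finger_force': 0.0, 'width': 1.0006818636921668}
scene [-0.1689084   0.55152079  0.8556433 ]Traceback (most recent call last):
  File "look.py", line 8, in <module>
    print(q,round(m["p"],2),np.round(m["xy"],1),np.round(atz(p,m["xy"],z)[:2],3))
                                                         ~~~^^^^^^^^^^^^^
  File "h.py", line 15, in atz
    e,r=cam(p,obs); d=r@rays(p,uv); return e+d*(z-e[2])/d[2]
        ~~~^^^^^^^
  File "h.py", line 13, in cam
    return np.array(p["eye"]),np.array(p["rotation"]).reshape(3,3)
                              ~~~~~~~~~~~~~~~~~~~~~~~~~~~~~~~^^^^^
ValueError: cannot reshape array of size 3 into shape (3,3)
```

```bash
sed -i "s/np.array(p\[\"rotation\"\]).reshape(3,3)/R.from_euler('xyz',p['rotation'],degrees=True).as_matrix()/" h.py; sed -i 's/^o=get_obs.*$//' look.py; python3 look.py
```

```text
scene [-0.1689084   0.55152079  0.8556433 ]
yellow_bottle_mid 0.67 [382.6 209.3] [ 0.352 -0.132]
yellow_bottle_mid 0.56 [325.9 220.8] [0.428 0.039]
cup_floor 0.68 [376.5 155.8] [ 0.519 -0.27 ]
well_mouth 0.9 [237.  205.1] [0.62  0.231]
well_mouth 0.21 [324.2 222.9] [0.394 0.075]
white_bottle_mid 0.87 [266.7 276.8] [0.343 0.305]
white_bottle_mid 0.74 [254.4 196.1] [0.622 0.168]
green_bottle_mid 0.56 [269.6 179.1] [0.662 0.085]
small_flask_mid 0.72 [342.2 185.9] [ 0.485 -0.078]
small_flask_mid 0.64 [325.1 228.3] [0.377 0.085]
big_flask_mid 0.59 [308.6 160. ] [ 0.649 -0.069]
tall_cylinder_mid 0.95 [323.3 166.7] [ 0.587 -0.083]
amber_bottle_mid 0.54 [289.  256.9] [0.391 0.205]
rinse 0.88 [350.5 147.7] [ 0.713 -0.333]
wash 0.82 [434.1 200.3] [ 0.297 -0.339]
wash 0.72 [327.6 160.5] [ 0.705 -0.204]
tips 0.89 [327.5 162.2] [ 0.697 -0.197]
small_beaker_mid 0.51 [310.6 235.4] [0.422 0.104]
small_beaker_mid 0.18 [431.9 197.9] [ 0.294 -0.313]
side [-0.33303845  0.57535376  0.65783332]
yellow_bottle_mid 0.87 [386.1 215.3] [ 0.367 -0.149]
yellow_bottle_mid 0.65 [319.5 221.9] [0.445 0.024]
yellow_b
[... 263 characters left out ...]
.308]
white_bottle_mid 0.65 [241.2 194.4] [0.637 0.16 ]
green_bottle_mid 0.72 [339.7 192.8] [ 0.486 -0.076]
green_bottle_mid 0.7 [260. 187.] [0.647 0.095]
small_flask_mid 0.72 [341.1 191.3] [ 0.493 -0.086]
small_flask_mid 0.35 [327. 176.] [ 0.596 -0.111]
tall_cylinder_mid 0.9 [321.8 175.5] [ 0.584 -0.082]
tall_cylinder_mid 0.74 [259.4 187.3] [0.623 0.109]
amber_bottle_mid 0.8 [273. 257.] [0.39 0.2 ]
amber_bottle_mid 0.32 [384.2 170.3] [ 0.595 -0.354]
rinse 0.75 [356. 169.] [ 0.718 -0.332]
rinse 0.17 [275.2 257.3] [0.429 0.173]
wash 0.56 [329.3 177.5] [ 0.717 -0.21 ]
tips 0.92 [329.1 177.2] [ 0.72  -0.211]
tips 0.16 [299.6 239.6] [0.459 0.08 ]
small_beaker_mid 0.72 [295.6 241.9] [0.423 0.115]
```

View pics/scene0.png

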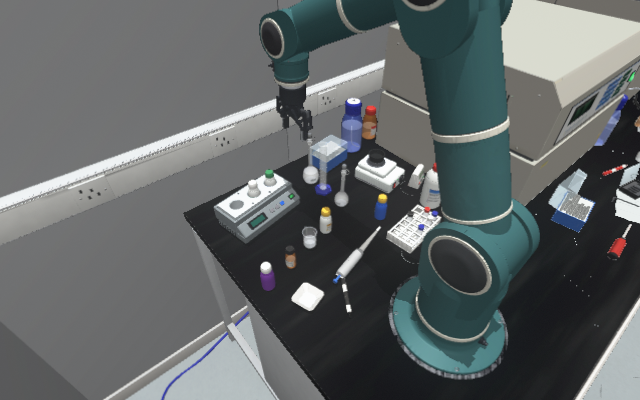

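View pics/side0.png

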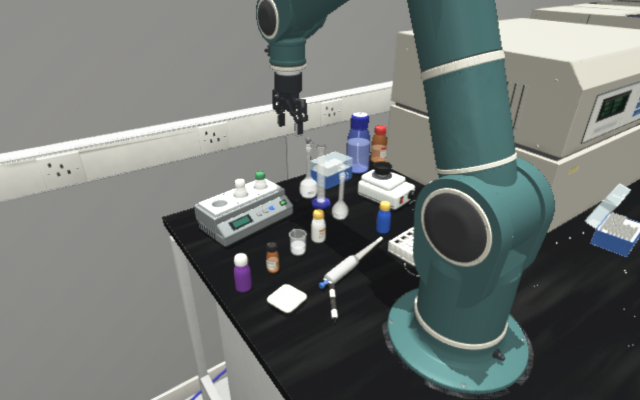

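```bash
cat > a.py <<'E'
from h import *
ctrl.move_pose([0.43,0.02,0.25],[180,0,90])
o=get_obs();print(o["t"],o["ee_pos"],o["eef_rot"])
p=eyes.capture("wrist");cv2.imwrite("pics/w1.png",p["frame"][:,:,::-1]);print(np.round(p["mount"],3))
for q,z in dict(yellow_bottle_mid=.044,yellow_base=0,small_beaker_mid=.028,small_flask_mid=.0835).items():
    for m in finder.mark_of(p,q)[:3]:
        print(q,round(m["p"],2),np.round(m["xy"],1),np.round(atz(p,m["xy"],z,o)[:2],3))
for m in finder.find_in(p,"yellow_bottle_mid"):print(m)
print(proj(p,[.43,.035,.088],o))
E
python3 a.py
```

```text
2.3083 [0.43050793 0.01998486 0.25041896] [ 1.79934885e+02 -4.56147606e-03  8.99996450e+01]
[[ 0.    -0.948 -0.317  0.081]
 [ 1.     0.     0.     0.   ]
 [-0.    -0.317  0.948 -0.142]
 [ 0.     0.     0.     1.   ]]
yellow_bottle_mid 0.89 [273.8 283.3] [ 0.367 -0.137]
yellow_bottle_mid 0.64 [323.3 160.7] [0.434 0.034]
yellow_base 0.63 [319.9 149.8] [0.43 0.04]
yellow_base 0.58 [274.7 268.4] [ 0.361 -0.14 ]
small_beaker_mid 0.62 [319.3 156.1] [0.43  0.037]
small_beaker_mid 0.58 [308.3  91.2] [0.417 0.113]
small_beaker_mid 0.43 [319.  152.3] [0.429 0.041]
small_flask_mid 0.73 [321.  156.6] [0.432 0.046]
small_flask_mid 0.6 [366.6 266. ] [ 0.486 -0.086]
small_flask_mid 0.54 [311.3  92.7] [0.422 0.109]
{'rect': [306.2, 139.4, 337.8, 176.2], 'p': 0.88}
[319.53649034 167.81130901]
```

View pics/w1.png

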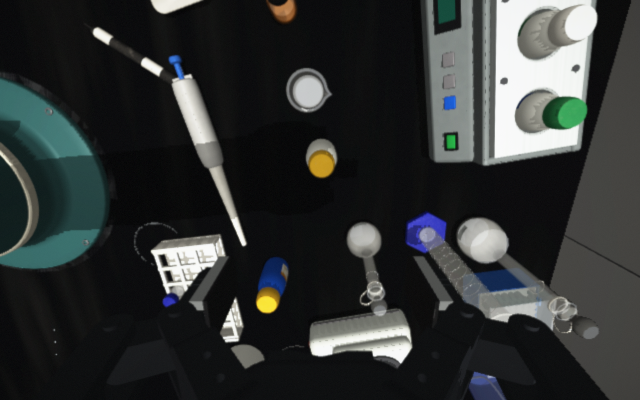

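```bash
cat >> h.py <<'E'
from scipy.optimize import least_squares
def capmask(p,near,rad=70):
    hsv=cv2.cvtColor(p["frame"],cv2.COLOR_RGB2HSV)
    m=cv2.inRange(hsv,(15,120,70),(35,255,255))
    n,l,s,c=cv2.connectedComponentsWithStats(m)
    k=[i for i in range(1,n) if s[i,4]>30 and np.hypot(*(c[i]-near))<rad]
    i=max(k,key=lambda i:s[i,4]); b=s[i]; return np.array([b[0],b[1],b[0]+b[2],b[1]+b[3]],float),b[4]
def fitcap(p,o,z0,near_xy,r=.0145):
    # xy of cap axis; cap spans z0+.071..z0+.088; bbox centre-fit of top disc + side
    t=np.linspace(0,2*np.pi,60)
    def box(xy):
        P=np.array([proj(p,[xy[0]+r*np.cos(a),xy[1]+r*np.sin(a),z0+z],o) for a in t for z in(.073,.088)])
        return np.r_[P.min(0),P.max(0)]
    b,n=capmask(p,proj(p,[*near_xy,z0+.08],o))
    s=least_squares(lambda x:box(x)-b,near_xy,x_scale=.01,diff_step=1e-4)
    return s.x,np.round(s.fun,1),b,n
E
cat > b.py <<'E'
from h import *
ctrl.move_linear([.431,.037,.175])
o=get_obs();p=eyes.capture("wrist");cv2.imwrite("pics/w2.png",p["frame"][:,:,::-1])
print(o["t"],o["ee_pos"],*fitcap(p,o,0,[.431,.037]))
E
python3 b.py
```

```text
3.275 [0.43136635 0.03689972 0.17554656] [0.43216285 0.03800939] [-0.5 -1.   0.5  1. ] [304. 183. 338. 219.] 945
```

View pics/w2.png

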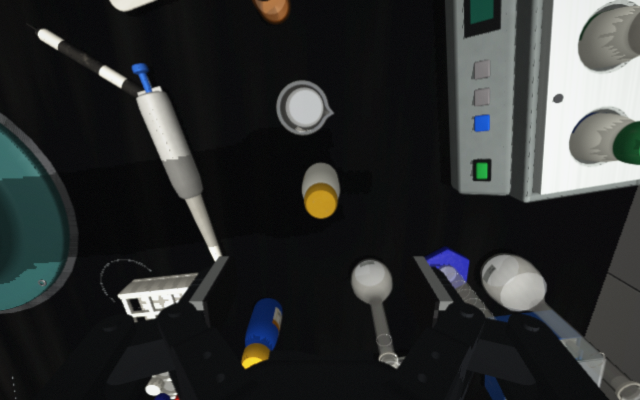

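```bash
cat > c.py <<'E'
from h import *
ctrl.move_linear([.432,.038,.028],vel=.12)
jaws.move_gripper(0.0,60)
o=get_obs();print(o["t"],o["ee_pos"],o["width"],o["finger_force"],o["force"])
ctrl.move_linear([.432,.038,.300],vel=.2)
o=get_obs();p=eyes.capture("wrist");cv2.imwrite("pics/w3.png",p["frame"][:,:,::-1])
print(o["t"],o["ee_pos"],o["width"],o["finger_force"],o["force"])
try:
  x=o["ee_pos"];f=fitcap(p,o,x[2]-.028,x[:2]);print(f[0]-x[:2],*f[1:])
except Exception as e:print(e)
# view over mixer
ctrl.move_pose([.50,-.20,.30],[180,0,90])
o=get_obs();p=eyes.capture("wrist");cv2.imwrite("pics/w4.png",p["frame"][:,:,::-1]);print(o["t"],o["ee_pos"],o["force"])
for m in finder.mark_of(p,"cup_floor"):print(m,atz(p,m["xy"],.096,o))
print(finder.find_in(p,"mixer_cup"))
a,b=[cv2.imread(f"pics/w{i}.png") for i in(3,4)]
cv2.imwrite("pics/w34.png",cv2.resize(np.vstack([a,b]),(480,600)))
E
python3 c.py
```

```text
5.2083 [0.43210065 0.0380068  0.02833306] 0.42407121311001483 58.71502876281738 [-2.94103456 -0.72227292  9.86022481]
6.7167 [0.43160477 0.03795613 0.29915095] 0.42006349235328916 59.779717326164246 [-0.24368885 -0.40522367 -0.11603135]
[0.00083355 0.00463784] [-4.4 -8.7  4.4  9.9] [284. 283. 359. 357.] 4584
7.7417 [ 0.50013101 -0.19872437  0.29973845] [ 0.31357376  0.94286762 -0.70015022]
{'xy': [331.5, 222.3], 'p': 0.56} [ 0.5144349  -0.26307206  0.096     ]
{'xy': [196.0, 238.9], 'p': 0.56} [ 0.33891202 -0.28665724  0.096     ]
[{'rect': [316.9, 203.3, 358.1, 243.8], 'p': 0.7}]
```

View pics/w34.png

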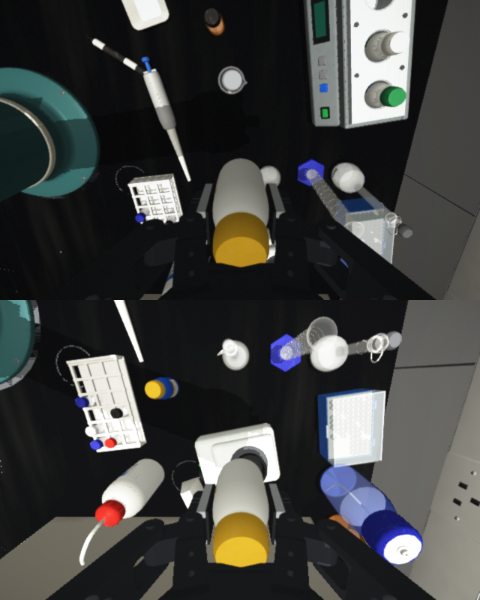

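```bash
cat > d.py <<'E'
from h import *
o=get_obs();p=eyes.capture("wrist");x=o["ee_pos"]
b,n=capmask(p,[322,325]);print(b,n,p["fx"],p["k1"])
t=np.linspace(0,2*np.pi,60)
def ring(c,r,z,tilt):
    Rr=R.from_euler('xy',tilt).as_matrix() # about grasp point
    return [proj(p,x+[0,0,.02]+Rr@np.array([c[0]+r*np.cos(a),c[1]+r*np.sin(a),z-.02]),o) for a in t]
fr=p["frame"][:,:,::-1].copy()
def draw(c,dz,tilt,col):
    for r,z in((.0185,0),(.0185,.065),(.0145,.073),(.0145,.088)):
        cv2.polylines(fr,[np.int32(np.round(np.array(ring(c,r,z+dz,tilt))))],True,col,1)
draw([0,0],-.028,[0,0],(0,0,255))
hsv=cv2.cvtColor(p["frame"],cv2.COLOR_RGB2HSV);m=cv2.inRange(hsv,(15,120,70),(35,255,255))
def res(q):
    P=np.array(ring(q[:2],.0145,.088+q[2],[0,0])+ring(q[:2],.0145,.073+q[2],[0,0]));return np.r_[P.min(0),P.max(0)]-b
s=least_squares(res,[0,0,-.028],x_scale=.01,diff_step=1e-4);print(s.x,s.fun)
draw(s.x[:2],s.x[2],[0,0],(0,255,0))
cv2.imwrite("pics/w5.png",cv2.resize(fr[130:400,200:440],None,fx=2.2,fy=2.2))
E
python3 d.py
```

```text
[284. 283. 359. 357.] 4630 293.81307928239073 -0.0021372702236256654
[ 0.00081694 -0.00896487 -0.04402587] [ 2.35535232 -2.28089838 -2.36081492  2.19505023]
```

View pics/w5.png

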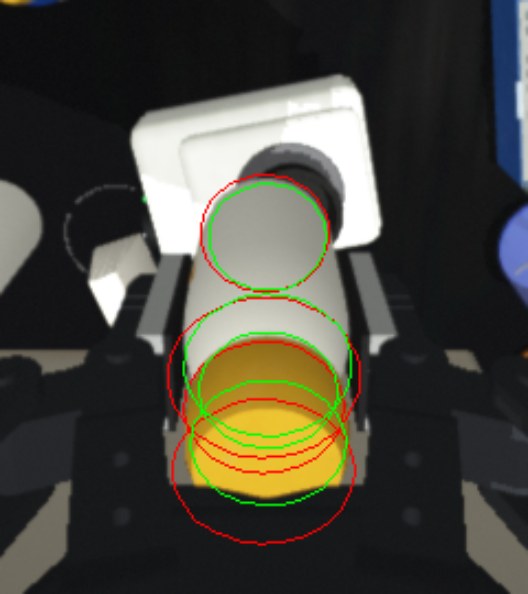

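```bash
cat > e.py <<'E'
from h import *
ctrl.move_pose([.44,-.24,.30],[180,0,0])
o=get_obs();p=eyes.capture("wrist");print(o["t"],o["ee_pos"],o["eef_rot"])
c=[]
for m in finder.mark_of(p,"cup_floor"):print(m,atz(p,m["xy"],.096,o));c.append(atz(p,m["xy"],.096,o)[:2])
for m in finder.find_in(p,"mixer_cup"):print(m)
fr=p["frame"][:,:,::-1].copy();raw=cv2.resize(fr[0:280,180:460],None,fx=2,fy=2);t=np.linspace(0,2*np.pi,60)
for r,z,col in((.030,.111,(0,0,255)),(.025,.111,(0,255,0)),(.022,.096,(255,255,0))):
    P=np.array([proj(p,[c[0][0]+r*np.cos(a),c[0][1]+r*np.sin(a),z],o) for a in t]); P=(P-[180,0])*2
    cv2.polylines(raw,[np.int32(P)],True,col,1)
cv2.imwrite("pics/w6.png",raw);cv2.imwrite("pics/w6raw.png",fr)
import pickle;pickle.dump((o,p),open("w6.pkl","wb"))
E
python3 e.py
```

```text
9.2833 [ 0.4401442  -0.23976481  0.30001786] [-1.79999140e+02 -3.91286463e-03  1.03354799e-01]
{'xy': [343.3, 106.4], 'p': 0.88} [ 0.51718343 -0.26545303  0.096     ]
{'rect': [315.8, 77.4, 372.4, 137.8], 'p': 0.61}
{'rect': [147.6, 108.8, 226.3, 146.4], 'p': 0.27}
```

View pics/w6.png

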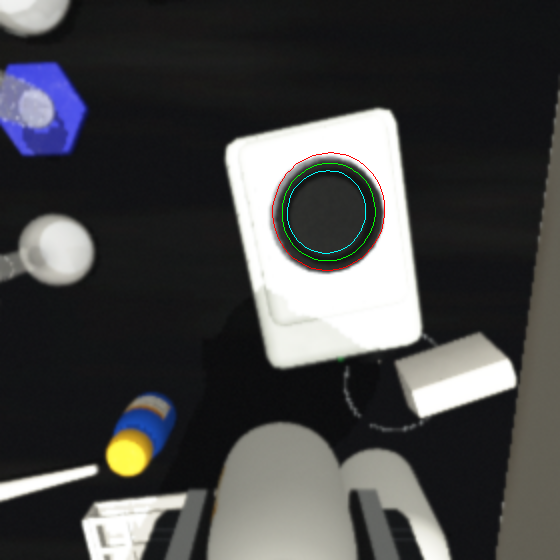

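```bash
cat > f.py <<'E'
from h import *
T=[.517,-.2645]
ctrl.move_pose([*T,.30],[180,0,90])
jaws.move_gripper(0.0,80)
ctrl.move_linear([*T,.15],vel=.12)
ctrl.pause(.2);f0=get_obs()["force"];print("f0",f0,get_obs()["t"])
z=.130
ctrl.move_linear([*T,z],vel=.06)
while z>.1125:
    o=get_obs();d=o["force"]-f0
    print(round(z,4),round(o["ee_pos"][2],4),np.round(d,1),round(o["t"],2))
    if d[2]>16 or np.hypot(*d[:2])>10:break
    z-=.001;ctrl.move_linear([*T,z],vel=.02)
ctrl.pause(.4);o=get_obs();print(z,o["ee_pos"],o["force"]-f0,o["torque"],o["width"],o["t"])
E
python3 f.py
```

```text
f0 [-0.49829005  0.13606295 -0.11655079] 12.6917
0.13 0.1296 [-0.6 -0.4  0.1] 13.18
0.129 0.1292 [-0.5  0.1 -0. ] 13.43
0.128 0.128 [ 0.2  0.4 -0.3] 13.68
0.127 0.1269 [ 0.7 -0.2 -0.6] 13.93
0.126 0.1259 [0.1 0.  0.2] 14.18
0.125 0.1249 [ 1.3 -0.2 -0.1] 14.43
0.124 0.1241 [0.3 0.  3. ] 14.68
0.123 0.1231 [0.7 0.3 3.8] 14.93
0.122 0.1221 [ 0.  -1.4  4.2] 15.18
0.121 0.1211 [-0.6 -0.1  5.1] 15.43
0.12 0.1201 [0.4 0.7 6.1] 15.68
0.119 0.1192 [-0.9  1.5  7.4] 15.93
0.118 0.1184 [-1.9  0.8  9.9] 16.18
0.117 0.1182 [-6.8  2.7 25.1] 16.43
0.11699999999999999 [ 0.5172331  -0.26465412  0.11822622] [-6.40997665  3.5809638  24.63661342] [0.72719064 1.65637147 0.03815544] 0.4155055425630752 16.825
```

```bash
cat > g.py <<'E'
from h import *
ctrl.pause(2.2);o=get_obs();print(o["t"],o["ee_pos"],o["force"])
ctrl.move_linear([.517,-.2645,.16],vel=.06)
ctrl.move_linear([.517,-.2645,.31],vel=.15)
ctrl.move_linear([.60,.13,.31],vel=.15)
ctrl.pause(.2)
o=get_obs();p=eyes.capture("wrist");print(o["t"],o["ee_pos"],o["eef_rot"],o["force"])
c=[]
for m in finder.mark_of(p,"well_mouth"):print(m,atz(p,m["xy"],.086,o));c.append(atz(p,m["xy"],.086,o)[:2])
for q in("white_bottle_mid","green_bottle_mid"):
  for m in finder.mark_of(p,q):print(q,m,atz(p,m["xy"],.085,o))
fr=p["frame"][:,:,::-1].copy();raw=cv2.resize(fr,(800,500));t=np.linspace(0,2*np.pi,60)
x=o["ee_pos"]
for cc,r,z,col in((c[0],.0215,.086,(0,0,255)),(x[:2]+[.0004,-.001],.0185,x[2]-.028,(0,255,0)),(x[:2]+[.0004,-.001],.0145,x[2]+.060,(0,255,0)),(x[:2]+[.0004,-.001],.0145,x[2]+.045,(0,255,0))):
    P=np.array([proj(p,[cc[0]+r*np.cos(a),cc[1]+r*np.sin(a),z],o) for a in t])*1.25
    cv2.polylines(raw,[np.int32(P)],True,col,1)
cv2.imwrite("pics/w7.png",raw)
E
python3 g.py
```

```text
19.025 [ 0.51722014 -0.2647014   0.11825505] [-6.06058856  3.05220787 24.33507341]
24.0833 [0.60000489 0.12984267 0.31004074] [ 1.79995441e+02 -1.37651677e-04  8.99875762e+01] [-0.00763644  0.50117721 -0.53034228]
{'xy': [341.3, 85.8], 'p': 0.77} [0.62450774 0.22837584 0.086     ]
{'xy': [350.5, 145.6], 'p': 0.51} [0.63741522 0.15935619 0.086     ]
white_bottle_mid {'xy': [135.5, 32.2], 'p': 0.73} [0.39570821 0.2838894  0.085     ]
white_bottle_mid {'xy': [348.5, 143.5], 'p': 0.64} [0.63495969 0.1617944  0.085     ]
white_bottle_mid {'xy': [162.1, 109.7], 'p': 0.3} [0.41119116 0.20184033 0.085     ]
green_bottle_mid {'xy': [353.9, 197.9], 'p': 0.59} [0.64417913 0.09099966 0.085     ]
```

View pics/w7.png

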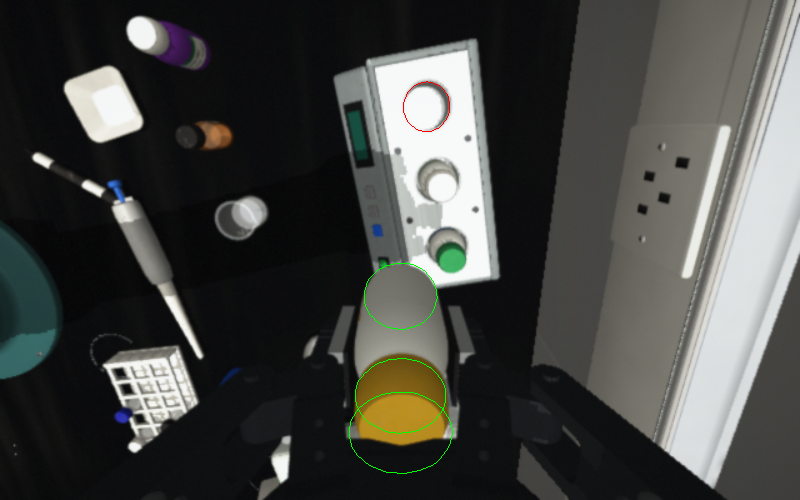

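```bash
cat > i.py <<'E'
from h import *
ctrl.move_linear([.6241,.16,.26],vel=.12);ctrl.pause(.3)
o=get_obs();p=eyes.capture("wrist");print(o["t"],o["ee_pos"])
for m in finder.mark_of(p,"well_mouth"):print(m,atz(p,m["xy"],.086,o))
fr=p["frame"][:,:,::-1].copy();s=3
raw=cv2.resize(fr[20:170,220:470],None,fx=s,fy=s,interpolation=cv2.INTER_CUBIC);t=np.linspace(0,2*np.pi,60)
P=np.array([proj(p,[.6245+.0215*np.cos(a),.2284+.0215*np.sin(a),.086],o) for a in t]);print(P.min(0),P.max(0))
cv2.polylines(raw,[np.int32(((P-[220,20]+.5)*s))],True,(0,0,255),1)
cv2.imwrite("pics/w8.png",raw)
E
python3 i.py
```

```text
25.2583 [0.62419116 0.15976769 0.26055446]
{'xy': [317.1, 114.5], 'p': 0.87} [0.62114681 0.2282689  0.086     ]
[299.55712514  92.25842881] [341.12763978 135.51239581]
```

View pics/w8.png

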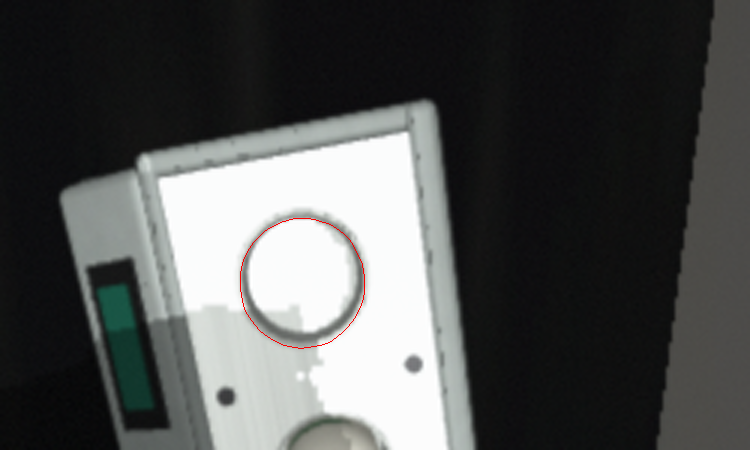

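```bash
cat > j.py <<'E'
from h import *
ctrl.move_linear([.6242,.2300,.20],vel=.1)
ctrl.move_linear([.6242,.2300,.125],vel=.05)
ctrl.pause(.6);o=get_obs();print(o["t"],o["ee_pos"],o["eef_rot"],o["force"],o["finger_force"],o["width"])
ims=[]
for n in("scene","side"):
    p=eyes.capture(n);x=o["ee_pos"];fr=p["frame"][:,:,::-1]
    for m in finder.mark_of(p,"yellow_base")[:2]:print(n,m,proj(p,[.6245,.2295,x[2]-.028]))
    u,v=np.int32(proj(p,[.6245,.2295,.12]));s=6
    c=cv2.resize(fr[v-45:v+45,u-33:u+33],None,fx=s,fy=s,interpolation=cv2.INTER_CUBIC)
    for r,z,col in((.0215,.086,(0,0,255)),(.0185,x[2]-.028,(0,255,0)),(.0145,x[2]+.06,(0,255,0))):
        P=np.array([proj(p,[.6245+r*np.cos(a),.2295+r*np.sin(a),z]) for a in np.linspace(0,6.28,60)])
        cv2.polylines(c,[np.int32((P-[u-33,v-45]+.5)*s)],True,col,1)
    ims.append(c)
cv2.imwrite("pics/f.png",np.hstack(ims))
E
python3 j.py
```

```text
28.6833 [0.62417054 0.22998012 0.12497674] [-1.79995077e+02  3.42498161e-03  8.99980972e+01] [-0.00175079 -1.05874444 -0.51495257] 79.90147948265076 0.41478965774515036
scene {'xy': [237.5, 200.7], 'p': 0.62} [236.01319407 201.48320674]
scene {'xy': [379.4, 215.3], 'p': 0.51} [236.01319407 201.48320674]
side {'xy': [384.1, 228.2], 'p': 0.85} [219.23734581 199.45340365]
```

View pics/f.png

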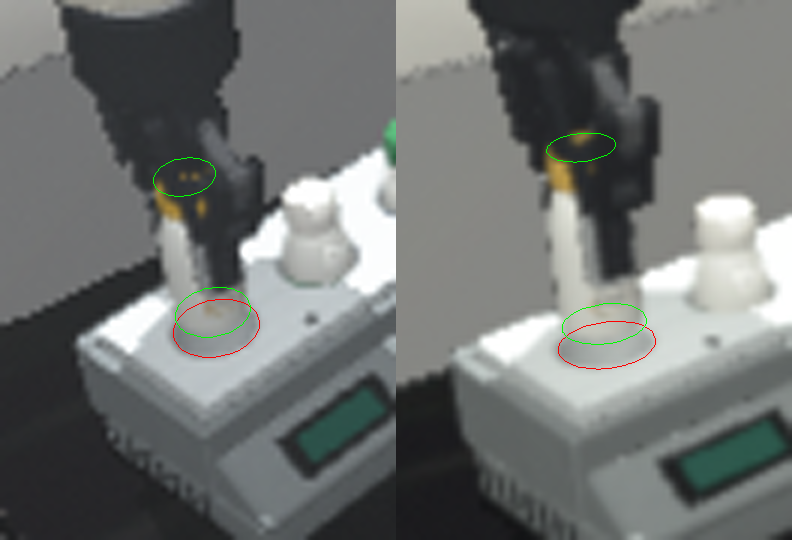

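```bash
python3 -c "
from h import *
print(get_obs()['dq'].round(2),get_obs()['t']);print(ticket.sign_off())"
```

```text
[ 0.1  -0.04  0.08 -0.04 -0.04  0.11  0.17] 28.8833
the job is handed in; nothing more can be done
None
```

The yellow-capped bottle was pressed fully down in the mixer cup (24–25 N) for over 2 s, carried over the glassware, and is held still and upright about 1 cm above the empty well, centred to within about 2 mm by my measurements; I handed in at 28.9 s, and no verdict came back.

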